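# Shut and clamp a hinged casting mould

## Task

The hinged aluminium casting mould has to be ready for pouring resin: swing its open half fully shut, so that the two halves meet face to face. Then take the larger of the two spring clamps by its handles, squeeze it open, put its jaws astride the pair of thin lips at the mould's free edge and let it close there, so that the clamp alone holds the mould shut. Leave the smaller clamp and the other things on the worktop where they are.

Things in the scene. Friction and masses are not known exactly. Their poses are not given: they have to be found in the camera images.
- mould: Bare aluminium book mould, 139 mm long, 60 high, fixed to the worktop. Origin on the worktop in the plane y = 0 where its halves meet; z up, x from the free edge to the hinge. Hinge pin upright at x = +58 mm, y = 0. Blocks x -55 to +52, z 6 to 60: fixed half y -14 to 0, swinging half (shut) y 0 to +14. Steel foot, 6 mm thick: x -52 to +48, y -80 to +6.
- mould_leaf (a joint): Opening angle of the mould's swinging half, rad: 0 shut, 1.5 wide open. It opens to the mould's +y side: at angle a its free edge points along (-cos a, +sin a) from the pin in the mould's frame. It stays where it is left; under 1 N at the free edge moves it. It can be pushed shut on its outer face.
- leaf_edge (a point): Middle of the free end of the swinging half's lip, 138 mm from the hinge pin, 33 mm above the worktop.
- ears (a point): Middle of the pair of thin flat lips of the shut mould, on the fixed half, 33 mm above the worktop, at x = -67.5 mm of the mould. The lips run from the blocks (x = -55) to the free end (x = -80), z 6 to 56; each is 6 mm thick, together 12 mm (y -6 to +6). Nothing is below them.
- clamp: Larger spring clamp, 126 x 30 mm thick, about 0.16 kg, steel, black handle sleeves, rubber jaw pads; loose, lying on its side. Origin on the pivot, underside; z (up) is the pivot axis. Shut, x is its centre line, towards the jaws: pads 41 to 59 mm ahead of the pivot, sleeves 30 to 66 behind. The frame is fixed to the -y lever: open by q, the centre line is turned +q/2 about z from x.
- clamp_lever (a joint): Larger clamp's opening, rad: 0 shut, 0.55 at its stop; a spring shuts it. Squeezed 50 mm behind the pivot it needs 6 N to start, 12 N at the stop; there the handles are 55 mm wide outside when shut (63 at their ends), 28 mm and parallel at the stop. Pads: parallel and 12 mm apart at 0.20; at the stop 29 mm apart at their middle, 26 at the inner end.
- jaw_pad (a point): Middle of the gripping face of the larger clamp's pad on its -y lever, 50 mm ahead of the pivot and 15 mm above the clamp's underside.
- small_clamp: The smaller spring clamp, of the same make, 82 mm long and 21 mm thick, lying on its side; it does not open wide enough for the mould. Origin on its pivot, underside, x towards its jaws. To be left alone.
- glue_bottle: White bottle with a dark nozzle, 34 x 112 x 34 mm, lying down; origin in the middle of its underside. To be left alone.
- notebook: Dark notebook, 210 x 153 x 16 mm, lying flat with a pen on it; origin in the middle of its underside. To be left alone.
There are look-alikes about, which are no part of the job. Leave any yellow look-alike of the mould alone.

How it is judged:
On the way, in this order (a step that is already met when the one before it is completed fails the run):
1. the swinging half is shut (within 0.04 rad) (value of joint mould_leaf below 0.04 rad), for 0.2 s.
2. the larger clamp is squeezed open (beyond 0.27 rad) with its jaws round the lips (value of joint clamp_lever above 0.27 rad and x of jaw_pad in the frame of mould between -0.082 and -0.055 m and z of jaw_pad in the frame of mould below 0.055 m and horizontal distance between jaw_pad and ears below 0.035 m), for 0.1 s.
At the end, for the whole second after the job is handed in: Mould shut within 0.03 rad; larger clamp closed on both lips (joint 0.13 to 0.28 rad, over 3 N on the mould), its pads' middle on the lips and within 18 mm of their middle seen from above, 5 to 55 mm high, square to the free edge within 0.45 rad, at rest (value of joint mould_leaf below 0.03 rad and value of joint clamp_lever between 0.13 and 0.28 rad and x of jaw_pad in the frame of mould between -0.08 and -0.055 m and horizontal distance between jaw_pad and ears below 0.018 m and z of jaw_pad in the frame of mould between 0.005 and 0.055 m and angle between the x axis of clamp and the x axis of mould, either way round below 0.45 rad and contact force between clamp and mould above 3 N and linear speed of clamp below 0.02 m/s); the robot touches nothing.
It fails at once if the smaller clamp is moved by more than 30 mm (distance of small_clamp from where it was at the start of the episode above 0.03 m).
It fails at once if the bottle or the notebook is moved by more than 40 mm (distance of any of glue_bottle, notebook from where it was at the start of the episode above 0.04 m).
It also fails if it takes over 51 s, if anything falls off the work surface, if the arm or the gripper's body presses on something with over 40 N, if the wrist force passes 120 N, or if a joint passes its speed limit or range.

## Robot

A 7-joint arm with a two-finger parallel gripper is mounted at the origin on a cart in front of the work surface, level with it; the furniture and walls round the work are solid. World frame = base frame: x ahead of the robot, y to its left, z up, the work surface at z = 0. Lengths are in m, angles in rad, forces in N, time in s.
With the tool pointing down it reaches from about 0.4 to 0.85 m from the base axis. Payload 10.4 kg.
Tool frame: the origin (TCP) lies on the centre line of the jaws, within the pads' length; the fingertips stand 14 mm ahead of it and the grasp point (between the pads) lies 5 mm behind it (manip.tip_reach is the distance from the TCP to the fingertips, in m); z points along the fingers, y is the line along which they close (so a half turn about z gives the same grasp; the last joint's range is limited). The gripper opens to 85 mm and grips with 20 to 120 N. Pads are 22 mm wide; open, the fingers measure 114 mm over their backs; the gripper's body (76 mm by 85 mm) begins 54 mm behind the grasp point. The pads swing forward as they close: fully open they stand 13 mm farther back than shut.
Start: joints at [-1.216, 0.332, -0.065, 1.46, 0.022, 1.35, -0.088], TCP at [0.231, 0.581, 0.245] pointing down, gripper open.
Joint ranges: [-2.6, 2.6], [-0.5, 2.12], [-1.47, 1.34], [0.16, 2.42], [-1.27, 4.41], [0.06, 2.06], [-2.6, 2.6]. Speed limits (rad/s): [2.22, 2.22, 2.79, 2.79, 3.14, 3.14, 3.14].

## Interface

Orientations are given as a unit quaternion [x, y, z, w].
In Python, from workcell import manip gives the robot as it stands.
- The arm moves only by the shell command python3 -m pendant 'ROWS' [FORCE]. ROWS is JSON, a list of rows, each a list of 7 numbers: the shift along the tool's x, y, z in units of 50 mm (1.0 is 50 mm), then the turn, a rotation vector about the tool's x, y, z in units of 8 degrees (1.0 is 8 degrees), then the opening, from -1 (shut) to 1 (fully open), so that 0 is half open. In form: [[dx, dy, dz, ax, ay, az, jaw], ...]. A call has exactly 10 rows; each row is the pose to reach, as a shift and turn from the pose commanded when the call began, along the tool's axes at that moment; what a row does not reach only later rows make up. A row lasts 1/8 s, in which the tool goes at most 62.5 mm and 10.7 degrees, less where a joint would pass 70% of its speed; a pose out of reach is approached as far as the arm can. A call with a gripper value outside its range is refused whole. The fingers move at their own pace and stop on an object; FORCE is the grip in N (left out, the last holds). Time passes only in rows, so rows that repeat a pose let the fingers close, or fill a call up. It gives the time, the measured TCP pose, the force, the opening and the grip force at its end, in the units of the state.
- manip.get_obs(): the state, without advancing time (a new reading comes with each control period).
- manip.camera(name): name is "side" or "top"; returns (picture, depth): 400x640x3 uint8, red, green, blue; 400x640 float32, m along the optical axis (not along the pixel's ray), 0 where there is no reading.
- manip.get_calibration(name): a dict with "fx", "fy", "cx", "cy" (pixels), "D" ([k1, k2, p1, p2, k3] as OpenCV has them; the pictures are not rectified), "xyz" and "orientation" of the camera in the world. Camera axes: x right, y up, looking along -z (the intrinsics and any distortion apply to the point x, -y, -z); pixel columns grow to the right and rows downward; lengths in m; the calibration is good to about 2 mm. A picture is of the moment at which its call begins. get_calibration takes no time and is no camera call.
- manip.hand_in(): hands the job in; it is judged then, once.
Trained networks look in the newest picture that a camera, given by its name, has taken for a name from the list of things; names that differ only in an ending like _2 or _b are one class to them, and where a whole thing is asked for, a point or a joint stands for the part that bears it (a point fixed in the world has none). Each returns a list of dicts, best first, with "p" (0 to 1); they miss things now and then, are a little off and sometimes report something else, mostly with a low value. They report only what shows in the picture. A call takes as long as a camera call. They do not tell look-alikes from the thing itself.
- manip.find_in(thing, camera): "box" ([left, top, right, bottom] in pixels, round what is visible of it).
- manip.trace(thing, camera): "pixels" (400x640 bool, what is visible of it) and "box" ([left, top, right, bottom] in pixels, round what is visible of it).
- manip.tip_of(thing, camera): "pixel" ([column, row] in pixels: a listed point, or the origin of a listed thing).
The state is a dict: "clock": time; "joint_pos": joint angles; "joint_velocities": joint speeds; "tau": joint torques, N m; "position": TCP position; "ee_rot": TCP orientation; "ft_force": force on the tool from outside, world axes, zero at the start; "torque": the same for the moment, N m; "grip_width": opening from 0.0 (shut) to 1.0 (fully open); "grasp_force": force on a finger pad.
Only numpy, scipy, OpenCV 4.12 (cv2) and the standard library are available. Lean on these libraries where they do the work, as an engineer would, in place of code of your own. Each camera call takes 0.05 s, during which the arm holds its last target. There are 200 camera calls.

## Working session

There is one attempt and no reset: what is moved stays moved. The work goes in short steps, Python scripts to look and compute and a shell command to move; the robot and the scene stay as the last step left them, time stands still between calls to the robot, and variables do not carry over. Pictures are saved under pics/ and viewed, at most 10 in all, crops included, and the job is handed in when it is done.

```bash
mkdir -p pics; ls
cat > h.py <<'E'
import numpy as np,cv2
from scipy.spatial.transform import Rotation as R
from workcell import manip
def ray(cam,px):
    c=manip.get_calibration(cam);K=np.array([[c['fx'],0,c['cx']],[0,c['fy'],c['cy']],[0,0,1]])
    u=cv2.undistortPoints(np.array(px,float).reshape(-1,1,2),K,np.array(c['D'],float)).reshape(-1,2)
    d=np.c_[u[:,0],-u[:,1],-np.ones(len(u))]
    return np.array(c['xyz']),R.from_quat(c['orientation']).apply(d)
def at_depth(cam,px,dep):
    o,d=ray(cam,px);return o+d*np.array(dep).reshape(-1,1)
def at_z(cam,px,z):
    o,d=ray(cam,px);return o+d*((z-o[2])/d[:,2])[:,None]
E
python3 - <<'E'
from h import *
for n in("side","top"):
    p,d=manip.camera(n);cv2.imwrite(f"pics/{n}0.png",p[:,:,::-1]);np.save(f"{n}0d.npy",d)
    c=manip.get_calibration(n);print(n,c)
    for t in("mould","clamp","small_clamp","glue_bottle","notebook"):
        print(t,[(round(r['p'],2),np.round(r['box']).tolist()) for r in manip.find_in(t,n)][:4])
    for t in("mould","leaf_edge","ears","clamp","jaw_pad","small_clamp"):
        for r in manip.tip_of(t,n)[:3]:
            q=r['pixel'];dd=d[min(399,int(q[1])),min(639,int(q[0]))]
            print(t,round(r['p'],2),np.round(q,1),np.round(at_depth(n,[q],[dd])[0],3))
o=manip.get_obs();print(o['position'],o['ee_rot'],o['clock'])
E
```

```text
pics
side {'fx': 453.5749869528723, 'fy': 453.5749869528723, 'cx': 321.59761126054076, 'cy': 202.42112948803887, 'D': array([-0.09805732,  0.        ,  0.        ,  0.        ,  0.        ]), 'xyz': array([0.53376236, 0.94870491, 0.7564482 ]), 'orientation': array([-0.01404307,  0.44766863,  0.89406867, -0.00606695])}
mould [(0.76, [382.0, 286.0, 454.0, 327.0]), (0.57, [282.0, 183.0, 339.0, 226.0])]
clamp [(0.93, [338.0, 158.0, 384.0, 179.0])]
small_clamp [(0.87, [320.0, 309.0, 359.0, 334.0])]
glue_bottle [(0.6, [247.0, 284.0, 291.0, 308.0])]
notebook []
mould 0.76 [408.2 317.1] [0.387 0.357 0.024]
mould 0.69 [309.4 205.2] [0.601 0.017 0.05 ]
leaf_edge 0.78 [447. 306.] [0.308 0.342 0.04 ]
leaf_edge 0.72 [327.7 216.4] [0.554 0.04  0.032]
ears 0.83 [444.1 304.2] [0.315 0.343 0.047]
ears 0.57 [335.9 193.7] [ 0.533 -0.062  0.03 ]
clamp 0.55 [353.4 173.9] [ 0.48  -0.185  0.014]
jaw_pad 0.61 [345.2 175.5] [ 0.505 -0.18   0.012]
small_clamp 0.84 [334.8 322.3] [0.535 0.355 0.005]
top {'fx': 473.8191255173904, 'fy': 473.8191255173904, 'cx': 323.31716232022325, 'cy': 198.9123831302243, 'D': ar
[... 304 characters left out ...]
 161.0, 345.0, 200.0])]
small_clamp [(0.75, [388.0, 207.0, 418.0, 249.0])]
glue_bottle [(0.73, [232.0, 142.0, 253.0, 172.0])]
notebook [(0.72, [408.0, 116.0, 463.0, 185.0]), (0.32, [320.0, 161.0, 377.0, 207.0])]
mould 0.76 [347.4 182.8] [ 0.609 -0.049 -0.001]
mould 0.74 [223.4 250.5] [0.383 0.325 0.062]
leaf_edge 0.72 [318.4 200.5] [0.549 0.043 0.004]
leaf_edge 0.49 [222.8 278.8] [0.294 0.335 0.003]
ears 0.77 [220.1 273.7] [0.313 0.333 0.058]
clamp 0.53 [398.9 228.3] [ 0.467 -0.211  0.028]
jaw_pad 0.72 [391.8 213.3] [ 0.513 -0.188  0.031]
small_clamp 0.43 [222.4 200.9] [0.538 0.346 0.01 ]
[0.23055569 0.58096923 0.24535433] [ 1.87805618e-01  9.82206213e-01  6.65172526e-05 -5.41416243e-07] 1.2
```

Run:
```python
import cv2,numpy as np
t=cv2.imread("pics/top0.png");s=cv2.imread("pics/side0.png")
a=cv2.resize(t[130:300,200:440],None,fx=3.3,fy=3.3,interpolation=cv2.INTER_CUBIC)
cv2.imwrite("pics/topc.png",a)
b=cv2.resize(s[120:350,230:480],None,fx=2.6,fy=2.6,interpolation=cv2.INTER_CUBIC);cv2.imwrite("pics/sidec.png",b)
```

```text
(no output)
```

View pics/topc.png

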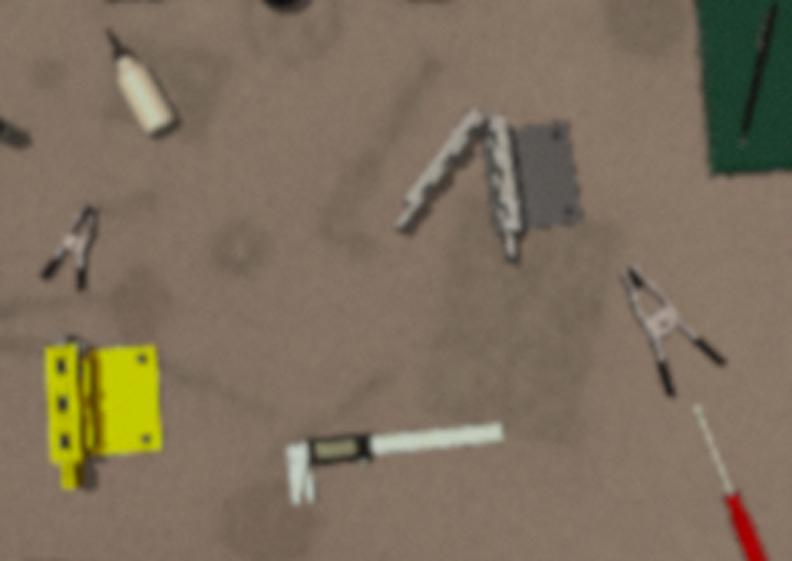

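View pics/sidec.png

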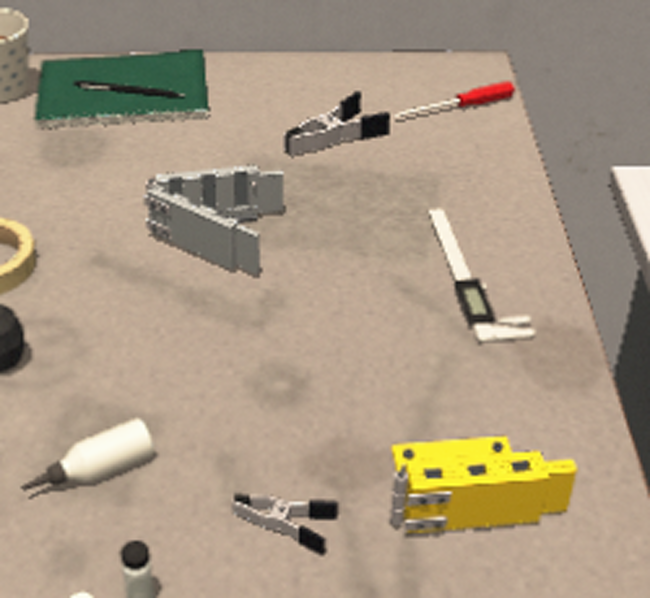

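The top view shows the grey mould with its hinge at full-picture pixel (345,166). Its free edges point at the robot, the fixed half lies to the right and the leaf is open by about 0.8 rad to the left. The larger clamp is at (400,228), with its jaws at (391,212) pointing away from the robot. The yellow mould (look-alike), calipers and screwdriver are to be left alone. Next I fit the poses with point clouds.

```bash
cat >> h.py <<'E'
def cloud(n,box,d,p=None):
    l,t,r,b=box;u,v=np.meshgrid(np.arange(l,r),np.arange(t,b));q=np.c_[u.ravel(),v.ravel()]
    dd=d[q[:,1],q[:,0]];k=dd>0
    return at_depth(n,q[k],dd[k]),q[k]
E
cat > m.py <<'E'
from h import *
S=cv2.imread("pics/side0.png");T=cv2.imread("pics/top0.png")
im={'side':S,'top':T}
for n,bm,bc in(("side",(275,175,350,236),(330,150,390,185)),("top",(310,155,385,215),(380,202,428,258))):
    d=np.load(f"{n}0d.npy")
    P,_=cloud(n,bc,d);k=P[:,2]<.006
    print(n,"table z",np.median(P[k,2]),P[k,2].std())
    for nm,b,z0 in(("mould",bm,.035),("clamp",bc,.014)):
        P,q=cloud(n,b,d);k=(P[:,2]>z0)&(P[:,2]<.075);P=P[k]
        print(nm,len(P),"zpct",np.round(np.percentile(P[:,2],[5,50,90,98]),3))
        # plot in plan
        s=2500;c=(P[:,:2].min(0)+P[:,:2].max(0))/2
        np.save(f"{nm}_{n}.npy",P)
canv=np.full((560,780,3),255,np.uint8)
col={'side':(0,0,255),'top':(0,0,0)}
for nm,(cx,cy),off in(("mould",(.60,-.02),200),("clamp",(.47,-.20),580)):
    for n in("side","top"):
        for x,y,z in np.load(f"{nm}_{n}.npy"):
            c=col[n] if (nm=="clamp" or z>.052) else ((255,160,160) if n=="top" else (160,160,255))
            cv2.circle(canv,(int(off-(y-cy)*2500),int(280-(x-cx)*2500)),2,c,-1)
    for g in np.arange(-.1,.11,.02):
        cv2.putText(canv,f"{cx+g:.2f}",(off-200,int(280-g*2500)),0,.35,(0,120,0));cv2.line(canv,(off-190,int(280-g*2500)),(off+180,int(280-g*2500)),(0,200,0),1)
        if abs(g)<.07: cv2.putText(canv,f"{cy+g:.2f}",(int(off-g*2500),550),0,.35,(0,120,0));cv2.line(canv,(int(off-g*2500),20),(int(off-g*2500),535),(0,200,0),1)
cv2.imwrite("pics/plan.png",canv)
E
python3 m.py
```

```text
side table z -0.0023474447987209546 0.001939795906915505
mould 832 zpct [0.037 0.051 0.058 0.06 ]
clamp 288 zpct [0.015 0.022 0.027 0.029]
top table z 0.0009372113358872003 0.0028641376296458763
mould 424 zpct [0.039 0.059 0.064 0.067]
clamp 234 zpct [0.017 0.028 0.033 0.036]
```

View pics/plan.png

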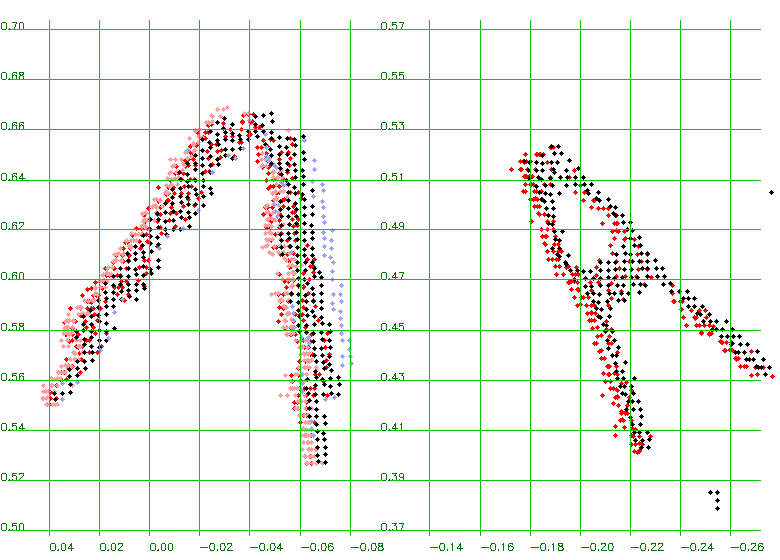

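```bash
cat > fit.py <<'E'
from h import *
from scipy.spatial import cKDTree as KD
from scipy.optimize import minimize
def rect(x0,x1,y0,y1,s=2e-3):
    a,b=np.meshgrid(np.arange(x0,x1+1e-9,s),np.arange(y0,y1+1e-9,s));return np.c_[a.ravel(),b.ravel()]
def rot(P,a): c,s=np.cos(a),np.sin(a);return P@np.array([[c,s],[-s,c]])
half=np.vstack([rect(-.055,.052,0,.014),rect(-.080,-.055,0,.006)])
pin=np.array([.058,0])
def mould(p):
    return rot(np.vstack([half*[1,-1],rot(half-pin,-p[3])+pin]),p[2])+p[:2]
def clamp(p):
    L=[]
    for s in(1,-1):
        for t in np.linspace(0,1,60):
            for w in(-.0035,0,.0035): L.append([.059-.125*t,s*(.0045+(.0275-.0045)*t+w)])
    return rot(np.vstack([L,rect(-.010,.010,-.012,.012)]),p[2])+p[:2]
def fit(model,p0,P):
    K=KD(P)
    def f(p):
        M=model(p);a=np.minimum(KD(M).query(P)[0],.012);b=np.minimum(K.query(M)[0],.012)
        return (a**2).mean()+(b**2).mean()
    r=minimize(f,p0,method='Nelder-Mead',options=dict(xatol=1e-5,fatol=1e-12,maxiter=900,initial_simplex=np.vstack([p0]+[np.array(p0)+np.eye(len(p0))[i]*(.01 if i<2 else .08) for i in range(len(p0))])));return r.x,r.fun**.5
if __name__=="__main__":
    for n in("side","top"):
        P=np.load(f"mould_{n}.npy");P=P[(P[:,2]>(.048 if n=='side' else .05))&(P[:,2]<.068)]
        m,e=fit(mould,[.60,-.055,.1,.8],P[:,:2]);print(n,"mould",m.round(4),e.round(4))
        P=np.load(f"clamp_{n}.npy");P=P[P[:,0]>.4]
        print(n,"clamp",*[np.round(v,4) for v in fit(clamp,[.47,-.207,.58],P[:,:2])])
E
python3 fit.py
```

```text
side mould [ 0.6085 -0.0497  0.1514  0.7605] 0.0021
side clamp [ 0.4697 -0.2124  0.5902] 0.0025
top mould [ 0.6085 -0.0546  0.1528  0.7661] 0.0021
top clamp [ 0.4712 -0.2161  0.5836] 0.0025
```

```bash
cat > go.py <<'E'
from h import *
import sys
M=np.array([.6085,-.052]);TH=.152
def mw(x,y): c,s=np.cos(TH),np.sin(TH);return M+[c*x-s*y,s*x+c*y]
def wm(p): c,s=np.cos(TH),np.sin(TH);d=np.array(p[:2])-M;return np.array([c*d[0]+s*d[1],-s*d[0]+c*d[1]])
def to(x,y,z,beta,ref=None):
    """beta: world angle (deg) of tool y, tool down"""
    o=manip.get_obs();p,r=(np.array(o['position']),R.from_quat(o['ee_rot'])) if ref is None else ref
    b=np.radians(beta);Y=np.array([np.cos(b),np.sin(b),0]);Z=np.array([0,0,-1.]);X=np.cross(Y,Z)
    t=R.from_matrix(np.c_[X,Y,Z])
    print("shift",np.round(r.inv().apply(np.array([x,y,z])-p)/.05,2),"turn",np.round((r.inv()*t).as_rotvec(True)/8,2))
E
python3 -c "
from go import *
print(mw(-.005,.125),mw(-.035,.0285))
to(*mw(-.005,.125),.12,98.7);print(manip.tip_reach)"
```

```text
[0.58463073 0.0708017 ] [ 0.5695882  -0.02912814]
shift [-10.35  -6.87   2.51] turn [ 0.    0.   -3.79]
0.014
```

```bash
python3 -m pendant '[[-1,-0.7,0,0,0,-0.5,-1],[-2,-1.4,0.2,0,0,-1,-1],[-3.1,-2.1,0.4,0,0,-1.5,-1],[-4.1,-2.7,0.6,0,0,-2,-1],[-5.2,-3.4,0.8,0,0,-2.5,-1],[-6.2,-4.1,1,0,0,-3,-1],[-7.2,-4.8,1.2,0,0,-3.4,-1],[-8.2,-5.5,1.4,0,0,-3.8,-1],[-9.3,-6.2,1.7,0,0,-3.8,-1],[-10.35,-6.87,2,0,0,-3.8,-1]]' 40; python3 -c "
from go import *
to(*mw(-.005,.125),.035,98.7)
to(*mw(-.035,.0285),.035,98.7)"
```

```text
clock: 2.45
position: [0.5817, 0.0752, 0.1471]
ee_rot: [-0.077, 0.997, 0.0, 0.001]
ft_force: [0.4, 1.6, -0.0]
grip_width: -0.002
grasp_force: 0.0
shift [-0.04 -0.1   2.24] turn [0.   0.01 0.01]
shift [ 0.56 -2.03  2.24] turn [0.   0.01 0.01]
```

```bash
python3 -m pendant '[[0,0,1.1,0,0,0,-1],[0,0,2.2,0,0,0,-1],[0,0,2.2,0,0,0,-1],[0.1,-0.3,2.2,0,0,0,-1],[0.2,-0.6,2.2,0,0,0,-1],[0.3,-0.9,2.2,0,0,0,-1],[0.4,-1.2,2.2,0,0,0,-1],[0.5,-1.4,2.2,0,0,0,-1],[0.6,-1.6,2.2,0,0,0,-1],[0.6,-1.7,2.2,0,0,0,-1]]'; python3 -c "
from go import *
print(wm(manip.get_obs()['position']))"
```

```text
clock: 3.7
position: [0.5634, -0.0126, 0.037]
ee_rot: [-0.076, 0.997, 0.0, -0.0]
ft_force: [-0.2, 0.8, 0.5]
grip_width: 0.001
grasp_force: 0.4
[-0.03857635  0.04578038]
```

Approach in small steps, watching the force.

```bash
python3 -m pendant '[[0,-0.05,0,0,0,0,-1],[0,-0.1,0,0,0,0,-1],[0,-0.14,0,0,0,0,-1],[0,-0.18,0,0,0,0,-1],[0,-0.2,0,0,0,0,-1],[0,-0.22,0,0,0,0,-1],[0,-0.24,0,0,0,0,-1],[0,-0.26,0,0,0,0,-1],[0,-0.26,0,0,0,0,-1],[0,-0.26,0,0,0,0,-1]]'
python3 - <<'E'
from go import *
from fit import *
print(wm(manip.get_obs()['position']))
for n,b in(("side",(275,175,350,236)),("top",(310,155,385,215))):
    p,d=manip.camera(n);cv2.imwrite(f"pics/{n}1.png",p[:,:,::-1])
a=cv2.imread("pics/top1.png")[140:230,290:410];s=cv2.imread("pics/side1.png")[150:240,260:380]
cv2.imwrite("pics/c1.png",np.hstack([cv2.resize(i,(400,300),interpolation=cv2.INTER_CUBIC) for i in(a,s)]))
E
```

```text
clock: 4.95
position: [0.5659, -0.0248, 0.0371]
ee_rot: [-0.076, 0.997, -0.0, 0.0]
ft_force: [-0.3, 0.5, 0.5]
grip_width: 0.0
grasp_force: 0.0
[-0.03798459  0.03337248]
```

View pics/c1.png

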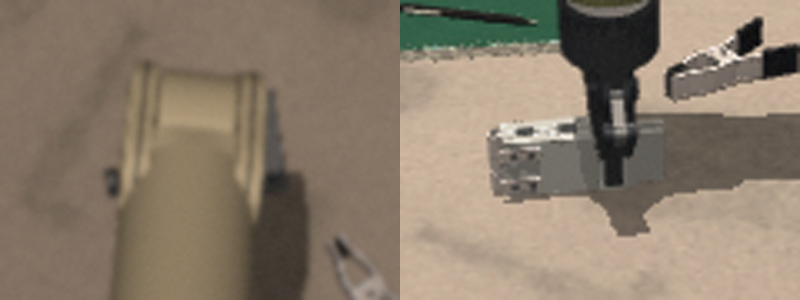

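The side view shows the leaf nearly shut with the fingers on its outer face. I'll continue until the force rises.

```bash
python3 -m pendant '[[0,-0.03,0,0,0,0,-1],[0,-0.06,0,0,0,0,-1],[0,-0.08,0,0,0,0,-1],[0,-0.1,0,0,0,0,-1],[0,-0.11,0,0,0,0,-1],[0,-0.12,0,0,0,0,-1],[0,-0.12,0,0,0,0,-1],[0,-0.12,0,0,0,0,-1],[0,-0.12,0,0,0,0,-1],[0,-0.12,0,0,0,0,-1]]'; python3 -c "
from go import *
print(wm(manip.get_obs()['position']))"
```

```text
clock: 6.3
position: [0.5665, -0.0299, 0.037]
ee_rot: [-0.077, 0.997, 0.0, -0.0]
ft_force: [-2.5, 4.1, 1.4]
grip_width: 0.003
grasp_force: 2.5
[-0.03813091  0.02817438]
```

```bash
python3 -m pendant '[[0,-0.01,0,0,0,0,-1],[0,-0.02,0,0,0,0,-1],[0,-0.02,0,0,0,0,-1],[0,-0.02,0,0,0,0,-1],[0,-0.03,0,0,0,0,-1],[0,-0.03,0,0,0,0,-1],[0,-0.03,0,0,0,0,-1],[0,-0.03,0,0,0,0,-1],[0,-0.03,0,0,0,0,-1],[0,-0.03,0,0,0,0,-1]]'; python3 -c "
from go import *
print(wm(manip.get_obs()['position']))"
```

```text
clock: 7.55
position: [0.5666, -0.03, 0.037]
ee_rot: [-0.077, 0.997, 0.001, -0.0]
ft_force: [-4.1, 8.2, 3.7]
grip_width: 0.002
grasp_force: 4.8
[-0.03812088  0.02810744]
```

The position has stopped and the force is rising, so it is shut. Backing off and rising, then to above the clamp.

```bash
python3 -c "
from go import *
to(.4289,-.2419,.15,123.6)"
python3 -m pendant '[[0,0.3,0,0,0,0,-1],[0,0.6,0,0,0,0,-1],[0,0.8,-0.6,0,0,0,-1],[0,0.8,-1.6,0,0,0,-1],[0,0.8,-2.6,0,0,0,0],[0.3,0,-2.6,0,0,-0.5,1],[0.8,-0.9,-2.6,0,0,-1,1],[1.3,-1.9,-2.6,0,0,-1.5,1],[1.8,-2.9,-2.5,0,0,-2.1,1],[2.2,-3.8,-2.4,0,0,-2.7,1]]' ; python3 -c "
from go import *
to(.4289,-.2419,.15,123.6)"
```

```text
shift [ 3.37 -3.76 -2.27] turn [ 0.02 -0.   -3.09]
clock: 8.8
position: [0.4865, -0.2381, 0.1572]
ee_rot: [-0.263, 0.965, -0.0, 0.0]
ft_force: [0.7, 0.3, 0.2]
grip_width: 1.001
grasp_force: 0.0
shift [1.03 0.52 0.14] turn [-0.01  0.   -0.39]
```

```bash
python3 -m pendant '[[0.4,0.2,0.1,0,0,-0.2,1],[0.7,0.4,0.1,0,0,-0.4,1],[1.03,0.5,0.1,0,0,-0.4,1],[1.03,0.5,0.1,0,0,-0.4,1],[1.03,0.5,0.5,0,0,-0.4,1],[1.03,0.5,1,0,0,-0.4,1],[1.03,0.5,1.4,0,0,-0.4,1],[1.03,0.5,1.4,0,0,-0.4,1],[1.03,0.5,1.4,0,0,-0.4,1],[1.03,0.5,1.4,0,0,-0.4,1]]'
python3 - <<'E'
from go import *
to(.4289,-.2419,.017,123.6)
ims=[]
for n in("side","top"):
    p,d=manip.camera(n);np.save(f"{n}2d.npy",d);cv2.imwrite(f"pics/{n}2.png",p[:,:,::-1])
a=cv2.imread("pics/top2.png")[155:290,300:480];s=cv2.imread("pics/side2.png")[105:240,270:450]
cv2.imwrite("pics/c2.png",np.hstack([cv2.resize(i,(400,300),interpolation=cv2.INTER_CUBIC) for i in(a,s)]))
E
```

```text
clock: 10.05
position: [0.4309, -0.2411, 0.088]
ee_rot: [-0.289, 0.957, -0.0, 0.001]
ft_force: [-0.0, 0.7, -0.1]
grip_width: 0.997
grasp_force: 0.0
shift [0.04 0.01 1.42] turn [-0.01  0.01 -0.  ]
```

View pics/c2.png

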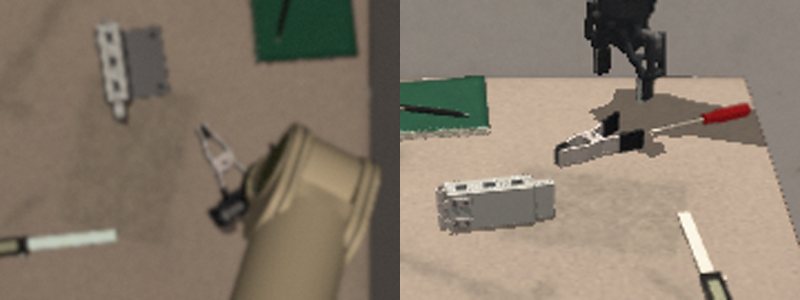

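The mould is shut (top, halves together) and the open fingers are above the clamp handles. Descend and squeeze; then refit the mould from these pictures.

```bash
python3 -m pendant '[[0.02,0,0.5,0,0,0,1],[0.02,0,1,0,0,0,1],[0.02,0,1.42,0,0,0,1],[0.02,0,1.42,0,0,0,1],[0.02,0,1.42,0,0,0,0.5],[0.02,0,1.42,0,0,0,0.2],[0.02,0,1.42,0,0,0,0],[0.02,0,1.42,0,0,0,-0.2],[0.02,0,1.42,0,0,0,-0.4],[0.02,0,1.42,0,0,0,-0.6]]' 40
python3 - <<'E'
from fit import *
for n,b in(("side",(275,175,350,236)),("top",(310,155,385,215))):
    P,_=cloud(n,b,np.load(f"{n}2d.npy"));P=P[(P[:,2]>(.048 if n=='side' else .05))&(P[:,2]<.068)]
    print(n,*fit(lambda p:mould([*p,0]),[.6085,-.052,.152],P[:,:2]))
E
```

```text
clock: 11.4
position: [0.4317, -0.2431, 0.0188]
ee_rot: [-0.288, 0.958, -0.002, 0.002]
ft_force: [-0.7, -1.2, 14.5]
grip_width: 0.318
grasp_force: 38.8
side [ 0.61004545 -0.04829628  0.16863493] 0.0022658796001685582
top [ 0.608495   -0.05303347  0.16853438] 0.0021041430353089734
```

```bash
sed -i 's/^M=.*/M=np.array([.609,-.051]);TH=.161/' go.py; python3 -c "
from go import *
to(*mw(-.1675,0),.12,np.degrees(TH)+90)"
python3 -m pendant '[[0,0,-0.2,0,0,0,-0.6],[0,0,-0.5,0,0,0,-0.6],[0,0,-1,0,0,0,-0.6],[0,0,-1.5,0,0,0,-0.6],[0,0,-2,0,0,0,-0.6],[0,0.4,-2,0,0,0.5,-0.6],[0,0.8,-2,0,0,1,-0.6],[0,1.2,-2,0,0,1.5,-0.6],[0,1.6,-2,0,0,2,-0.6],[0,1.9,-2,0,0,2.4,-0.6]]'; python3 -c "
from go import *
to(*mw(-.1675,0),.12,np.degrees(TH)+90)"
```

```text
shift [-2.03  2.61 -2.03] turn [-0.03  0.03  3.04]
clock: 12.65
position: [0.3762, -0.1617, 0.1168]
ee_rot: [-0.124, 0.992, -0.0, 0.0]
ft_force: [0.0, 0.4, -0.9]
grip_width: 0.315
grasp_force: 39.9
shift [-1.72  1.29 -0.06] turn [-0.    0.    0.63]
```

```bash
python3 -m pendant '[[-0.3,0.2,0,0,0,0.2,-0.6],[-0.6,0.4,0,0,0,0.4,-0.6],[-0.9,0.6,0,0,0,0.6,-0.6],[-1.2,0.8,0,0,0,0.63,-0.6],[-1.4,1,0,0,0,0.63,-0.6],[-1.6,1.2,0,0,0,0.63,-0.6],[-1.72,1.25,-0.06,0,0,0.63,-0.6],[-1.72,1.25,-0.06,0,0,0.63,-0.6],[-1.72,1.25,-0.06,0,0,0.63,-0.6],[-1.72,1.25,-0.06,0,0,0.63,-0.6]]'
python3 - <<'E'
from go import *
to(*mw(-.1675,0),.12,np.degrees(TH)+90)
for n in("side","top"):
    p,d=manip.camera(n);np.save(f"{n}3d.npy",d);cv2.imwrite(f"pics/{n}3.png",p[:,:,::-1])
    for t in("jaw_pad","ears","clamp"):
        for r in manip.tip_of(t,n)[:2]:
            q=r['pixel'];w=at_z(n,[q],.033 if t=="ears" else .12 if t=="jaw_pad" else .105)[0];print(n,t,round(r['p'],2),np.round(q,1),w.round(4),wm(w).round(4))
a=cv2.imread("pics/top3.png")[150:270,300:460];s=cv2.imread("pics/side3.png")[130:250,270:430]
cv2.imwrite("pics/c3.png",np.hstack([cv2.resize(i,(400,300),interpolation=cv2.INTER_CUBIC) for i in(a,s)]))
E
```

```text
clock: 13.9
position: [0.4443, -0.081, 0.119]
ee_rot: [-0.081, 0.997, -0.0, -0.0]
ft_force: [0.7, 0.2, -2.5]
grip_width: 0.315
grasp_force: 39.9
shift [ 0.    0.06 -0.02] turn [ 0.   -0.    0.01]
side jaw_pad 0.92 [330.8 165.5] [ 0.5458 -0.0639  0.12  ] [-0.0644 -0.0026]
side ears 0.85 [446.5 306.5] [0.3069 0.3377 0.033 ] [-0.2359  0.4321]
side clamp 0.63 [348.  172.4] [ 0.5007 -0.0535  0.105 ] [-0.1073  0.0149]
top jaw_pad 0.62 [361.9 198.5] [ 0.5475 -0.0852  0.12  ] [-0.0662 -0.0239]
top ears 0.74 [221.3 272.2] [0.3162 0.3343 0.033 ] [-0.2272  0.4272]
top ears 0.63 [350.9 200.7] [ 0.5484 -0.0589  0.033 ] [-0.061   0.0019]
top clamp 0.5 [356.5 217.5] [ 0.492  -0.0717  0.105 ] [-0.1188 -0.0017]
```

View pics/c3.png

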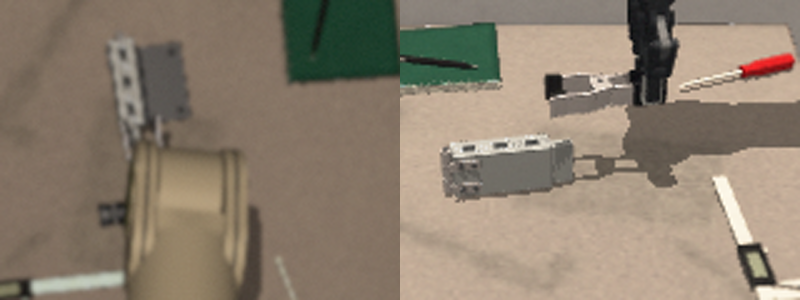

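The clamp is held open, level and roughly above the lips (side crop, jaws at about (330,165)). I'll measure the jaw points in the mould frame.

Run:
```python
from go import *
for n,b in(("side",(318,150,365,185)),("top",(340,185,380,225))):
    P,_=cloud(n,b,np.load(f"{n}3d.npy"));P=P[(P[:,2]>.085)&(P[:,2]<.145)]
    m=np.array([[*wm(p),p[2]] for p in P]);m=m[(m[:,0]>-.125)&(abs(m[:,1])<.05)]
    print(n,"x max",np.percentile(m[:,0],[95,99,100]).round(4))
    for x in np.arange(-.12,-.045,.006):
        k=abs(m[:,0]-x)<.003
        if k.sum()>2:
            y=np.sort(m[k,1]);g=np.argmax(np.diff(y));z=m[k,2]
            print(round(x,3),k.sum(),"y",y[0].round(4),y[g].round(4),"|",y[g+1].round(4),y[-1].round(4),"z",np.percentile(z,[5,50,95]).round(3))
    P,_=cloud(n,(320,190,360,235) if n=="side" else (330,160,365,215),np.load(f"{n}3d.npy"))
    m=np.array([[*wm(p),p[2]] for p in P]);m=m[(m[:,2]>.045)&(m[:,2]<.066)&(m[:,0]<-.057)&(m[:,0]>-.09)&(abs(m[:,1])<.02)]
    if len(m):print("lips",len(m),m[:,0].min(),np.percentile(m[:,1],[3,50,97]).round(4))
```

```text
side x max [-0.0609 -0.0585 -0.0582]
-0.12 26 y -0.0145 -0.0059 | 0.0002 0.0138 z [0.103 0.121 0.126]
-0.114 30 y -0.0182 -0.0182 | -0.0131 0.016 z [0.103 0.123 0.127]
-0.108 35 y -0.0232 0.0004 | 0.0053 0.0181 z [0.105 0.119 0.126]
-0.102 40 y -0.024 -0.0003 | 0.014 0.023 z [0.103 0.116 0.125]
-0.096 37 y -0.0246 -0.0149 | 0.0162 0.0215 z [0.104 0.114 0.125]
-0.09 33 y -0.0258 -0.0175 | 0.0131 0.0225 z [0.103 0.114 0.125]
-0.084 38 y -0.0235 -0.0172 | 0.0143 0.0203 z [0.101 0.115 0.124]
-0.078 32 y -0.0255 -0.0156 | 0.0106 0.0208 z [0.104 0.115 0.125]
-0.072 40 y -0.0206 -0.0144 | 0.012 0.021 z [0.104 0.118 0.127]
-0.066 35 y -0.0212 -0.0163 | 0.0119 0.0208 z [0.103 0.117 0.127]
-0.06 40 y -0.0228 -0.0137 | 0.0105 0.024 z [0.101 0.113 0.126]
lips 10 -0.08189334967025952 [0.0036 0.0067 0.0128]
top x max [-0.0602 -0.059  -0.0586]
-0.102 5 y 0.0116 0.0116 | 0.0135 0.0151 z [0.108 0.122 0.133]
-0.096 3 y 0.0131 0.0131 | 0.016 0.0161 z [0.122 0.126 0.127]
-0.09 9 y -0.0262 -0.0226 | 0.0124 0.0155 z [0.124 0.129 0.132]
-0.084 8 y -0.0266 -0.0222 | 0.0141 0.0157 z [0.106 0.124 0.128]
-0.078 10 y -0.0246 -0.0206 | 0.0099 0.0161 z [0.114 0.12  0.13 ]
-0.072 12 y -0.0254 -0.0193 | 0.01 0.016 z [0.125 0.13  0.136]
-0.066 16 y -0.0268 -0.0205 | 0.0096 0.0173 z [0.118 0.128 0.134]
-0.06 9 y -0.027 -0.0209 | 0.0114 0.0172 z [0.123 0.129 0.135]
lips 33 -0.0828234318456876 [-0.0135 -0.0023  0.003 ]
```

```bash
python3 -m pendant '[[0.03,0.05,0,0,0,0,-0.6],[0.03,0.05,0,0,0,0,-0.6],[0.03,0.05,0.2,0,0,0,-0.6],[0.03,0.05,0.4,0,0,0,-0.6],[0.03,0.05,0.6,0,0,0,-0.6],[0.03,0.05,0.8,0,0,0,-0.6],[0.03,0.05,1,0,0,0,-0.6],[0.03,0.05,1.2,0,0,0,-0.6],[0.03,0.05,1.4,0,0,0,-0.6],[0.03,0.05,1.6,0,0,0,-0.6]]'
python3 - <<'E'
from go import *
print(wm(manip.get_obs()['position']))
to(*mw(-.1685,0),.036,np.degrees(TH)+90)
for n in("side","top"):
    p,d=manip.camera(n);np.save(f"{n}4d.npy",d);cv2.imwrite(f"pics/{n}4.png",p[:,:,::-1])
a=cv2.imread("pics/top4.png")[160:250,300:420];s=cv2.imread("pics/side4.png")[160:250,270:390]
cv2.imwrite("pics/c4.png",np.hstack([cv2.resize(i,(400,300),interpolation=cv2.INTER_CUBIC) for i in(a,s)]))
E
```

```text
clock: 15.55
position: [0.4427, -0.0784, 0.0384]
ee_rot: [-0.081, 0.997, 0.0, 0.0]
ft_force: [-1.7, 0.0, -1.7]
grip_width: 0.312
grasp_force: 39.9
[-0.16852896 -0.00034206]
shift [-0.    0.01  0.05] turn [0.   0.   0.01]
```

View pics/c4.png

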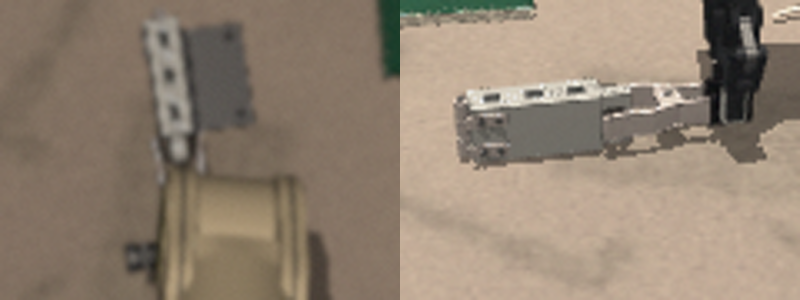

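The jaws are astride the lips with no contact force. Next I open the fingers slowly so the clamp closes.

```bash
python3 -m pendant '[[0,0,0,0,0,0,-0.6],[0,0,0,0,0,0,-0.4],[0,0,0,0,0,0,-0.25],[0,0,0,0,0,0,-0.1],[0,0,0,0,0,0,0],[0,0,0,0,0,0,0.1],[0,0,0,0,0,0,0.25],[0,0,0,0,0,0,0.5],[0,0,0,0,0,0,0.8],[0,0,0,0,0,0,1]]'; python3 -m pendant '[[0,0,0,0,0,0,1],[0,0,0,0,0,0,1],[0,0,-0.2,0,0,0,1],[0,0,-0.5,0,0,0,1],[0,0,-0.8,0,0,0,1],[0,0,-1.1,0,0,0,1],[0,0,-1.5,0,0,0,1],[0,0,-2,0,0,0,1],[0,0,-2.5,0,0,0,1],[0,0,-3,0,0,0,1]]'
python3 - <<'E'
from go import *
for n in("side","top"):
    p,d=manip.camera(n);np.save(f"{n}5d.npy",d);cv2.imwrite(f"pics/{n}5.png",p[:,:,::-1])
    for t in("jaw_pad","clamp"):
        for r in manip.tip_of(t,n)[:2]:
            q=r['pixel'];w=at_z(n,[q],.033)[0];print(n,t,round(r['p'],2),np.round(q,1),wm(w).round(4))
a=cv2.imread("pics/top5.png")[160:250,300:420];s=cv2.imread("pics/side5.png")[160:250,270:390]
cv2.imwrite("pics/c5.png",np.hstack([cv2.resize(i,(400,300),interpolation=cv2.INTER_CUBIC) for i in(a,s)]))
P,_=cloud("side",(315,170,375,230),np.load("side5d.npy"))
m=np.array([[*wm(p),p[2]] for p in P]);m=m[(m[:,2]>.01)&(m[:,0]<-.085)&(m[:,0]>-.2)&(abs(m[:,1])<.05)]
print("clamp z",np.percentile(m[:,2],[2,50,98]).round(3));
for x in(-.18,-.16,-.14,-.12,-.1):
    k=abs(m[:,0]-x)<.006;print(x,m[k,1].min().round(3),m[k,1].max().round(3),m[k,2].min().round(3),m[k,2].max().round(3)) if k.any() else 0
E
```

```text
clock: 16.9
position: [0.4427, -0.0784, 0.0391]
ee_rot: [-0.081, 0.997, 0.0, 0.0]
ft_force: [1.0, 0.2, 0.1]
grip_width: 1.0
grasp_force: 0.0
clock: 18.15
position: [0.4426, -0.0784, 0.1908]
ee_rot: [-0.081, 0.997, -0.0, 0.0]
ft_force: [0.8, -0.0, -0.2]
grip_width: 0.997
grasp_force: 0.0
side jaw_pad 0.89 [336.1 195.3] [-0.0759  0.0129]
side clamp 0.88 [349.6 200.9] [-0.1074  0.044 ]
top jaw_pad 0.45 [356.6 206. ] [-0.0798 -0.0134]
top clamp 0.5 [353.2 221.1] [-0.1251  0.0036]
clamp z [0.01  0.02  0.028]
-0.18 -0.024 0.026 0.01 0.03
-0.16 -0.021 0.025 0.01 0.029
-0.14 -0.017 0.018 0.011 0.025
-0.12 -0.015 0.017 0.011 0.027
-0.1 -0.017 0.023 0.01 0.026
```

View pics/c5.png

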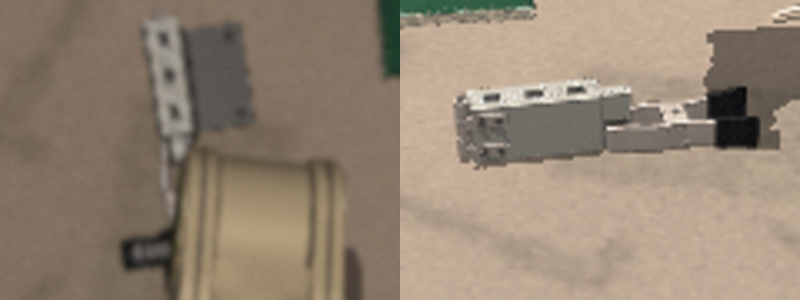

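The jaws have closed on the lips, but the clamp looks lower than it was released. I'll move the arm clear and measure.

```bash
python3 -m pendant '[[0.2,0.6,-0.3,0,0,0,1],[0.2,1.2,-0.6,0,0,0,1],[0.2,2,-0.6,0,0,0,1],[0.2,3,-0.6,0,0,0,1],[0,4,-0.6,0,0,0,1],[-0.2,5,-0.6,0,0,0,1],[-0.3,5.5,-0.6,0,0,0,1],[-0.3,6,-0.6,0,0,0,1],[-0.3,6,-0.6,0,0,0,1],[-0.3,6,-0.6,0,0,0,1]]'
python3 - <<'E'
from go import *
for n,b in(("side",(312,165,380,235)),("top",(330,185,385,260))):
    p,d=manip.camera(n);cv2.imwrite(f"pics/{n}6.png",p[:,:,::-1])
    P,_=cloud(n,b,d);m=np.array([[*wm(p),p[2]] for p in P]);m=m[(m[:,2]>.012)&(m[:,0]<-.04)&(m[:,0]>-.21)&(abs(m[:,1])<.05)]
    print(n,"back end",m[:,0].min())
    for x in np.arange(-.185,-.05,.01):
        k=m[abs(m[:,0]-x)<.005]
        if len(k):print(round(x,3),"y",np.sort(k[:,1])[[0,-1]].round(4),"z",np.percentile(k[:,2],[5,50,95]).round(3))
a=cv2.imread("pics/top6.png")[150:270,290:450];s=cv2.imread("pics/side6.png")[160:250,270:390]
cv2.imwrite("pics/c6.png",np.hstack([cv2.resize(i,(400,300),interpolation=cv2.INTER_CUBIC) for i in(a,s)]))
E
```

```text
clock: 19.7
position: [0.4088, 0.2192, 0.2185]
ee_rot: [-0.081, 0.997, -0.0, -0.001]
ft_force: [-0.1, -0.5, 0.2]
grip_width: 0.996
grasp_force: 0.0
side back end -0.18815632150150363
-0.185 y [-0.0239  0.0275] z [0.013 0.021 0.028]
-0.175 y [-0.0239  0.0264] z [0.013 0.022 0.029]
-0.165 y [-0.0221  0.0232] z [0.013 0.022 0.029]
-0.155 y [-0.0166  0.023 ] z [0.013 0.02  0.028]
-0.145 y [-0.0177  0.0195] z [0.013 0.02  0.025]
-0.135 y [-0.0153  0.0202] z [0.013 0.02  0.025]
-0.125 y [-0.0124  0.0199] z [0.014 0.024 0.027]
-0.115 y [-0.0151  0.0192] z [0.014 0.024 0.027]
-0.105 y [-0.017   0.0217] z [0.013 0.02  0.027]
-0.095 y [-0.0209  0.0203] z [0.014 0.02  0.024]
-0.085 y [-0.0137  0.0168] z [0.014 0.023 0.053]
-0.075 y [-0.0037  0.0163] z [0.015 0.032 0.053]
-0.065 y [-0.0057  0.0187] z [0.013 0.034 0.056]
-0.055 y [-0.0136  0.0183] z [0.016 0.041 0.059]
top back end -0.18841153124409823
-0.185 y [-0.0277  0.0214] z [0.019 0.029 0.034]
-0.175 y [-0.0267  0.0213] z [0.022 0.029 0.036]
-0.165 y [-0.0246  0.0196] z [0.02  0.028 0.033]
-0.155 y [-0.0226  0.0175] z [0.02  0.03  0.035]
-0.145 y [-0.0212  0.0133] z [0.019 0.026 0.032]
-0.135 y [-0.0173  0.0122] z [0.02  0.027 0.032]
-0.125 y [-0.0181  0.0122] z [0.022 0.028 0.033]
-0.115 y [-0.0171  0.0143] z [0.024 0.029 0.034]
-0.105 y [-0.0185  0.0157] z [0.018 0.028 0.032]
-0.095 y [-0.0193  0.0124] z [0.023 0.028 0.032]
-0.085 y [-0.0172  0.0113] z [0.014 0.03  0.06 ]
-0.075 y [-0.0164  0.0102] z [0.028 0.035 0.059]
-0.065 y [-0.0145  0.0114] z [0.021 0.053 0.059]
-0.055 y [-0.0491  0.0115] z [0.014 0.059 0.064]
```

View pics/c6.png

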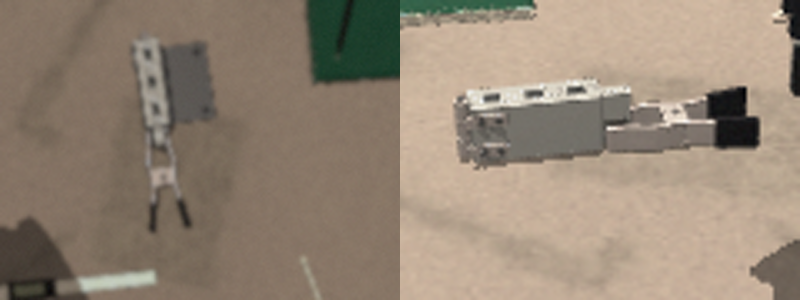

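The clamp grips both lips square to the edge, with its pads at about x = -71 mm and 15 mm high. The mould is shut and the arm is clear, so all the end conditions hold.

```bash
python3 -c "
from workcell import manip
print(manip.hand_in())"
```

```text
the job is handed in; nothing more can be done
None
```

I shut the mould, closed the larger clamp on both lips and handed the job in at about 20 s; the clamp slid down to the worktop on release, leaving its pads about 15 mm high (limits 5 to 55 mm), and the hand-in gave no verdict.

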